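# Park the drill-bit caddy under the dust cover

### The arm

A 6-joint arm with a two-finger parallel gripper is mounted at the origin on the work surface. World frame = base frame: x ahead of the robot, y to its left, z up, the work surface at z = 0. Lengths are in mm, angles in rad, forces in N, time in s.
With the tool pointing down it reaches from about 350 to 775 mm from the base axis. Payload 5.5 kg.
Tool frame: the origin (TCP) lies midway between the tips of the shut fingers; the grasp point (between the pads) lies 19 mm behind it (env.hold_point_z is the distance from the TCP to the grasp point, in mm); z points along the fingers, y is the line along which they close (so a half turn about z gives the same grasp; the last joint's range is limited). The gripper opens to 85 mm and grips with 20 to 120 N. Pads are 22 mm wide; open, the fingers measure 114 mm over their backs; the gripper's body (76 mm by 85 mm) begins 54 mm behind the grasp point. The pads swing forward as they close: fully open they stand 13 mm farther back than shut.
Start: joints at [1.169, 0.313, 0.046, 1.304, 0, 1.431], TCP at [148.845, 555.443, 231.323] pointing down, gripper open.
Joint ranges: [-2.76, 2.76], [-0.86, 1.69], [-1.03, 1.26], [-2.2, 2.34], [-1.47, 1.5], [-3.14, 3.14]. Speed limits (rad/s): [2.57, 2.57, 3.14, 3.14, 3.14, 3.14].

### API

Orientations are given as a unit quaternion [x, y, z, w].
In Python, from cell import env, optics, ticket gives the robot as it stands. The module is installed in compiled form; this text tells all that it offers.
- The arm moves only by the shell command python3 -m jog 'ROWS' [FORCE]. ROWS is a JSON object of lists of equal length, an entry for each row: "xyz": the shift along the tool's x, y, z in m, a list of three; "angular": the turn, a rotation vector about the tool's x, y, z in degrees, a list of three; "fingers": the gripper's target within -1 to 1 (shut at 1, half-way at 0, fully open at -1). In form: {"xyz": [[dx, dy, dz], ...], "angular": [[ax, ay, az], ...], "fingers": [fingers, ...]}. A call has 1 to 5 rows; each row is the pose to reach, as a shift and turn from the pose commanded when the call began, along the tool's axes at that moment; what a row does not reach only later rows make up. A row lasts 1/12 s, in which the tool goes at most 41.7 mm and 7.16 degrees, less where a joint would pass 70% of its speed; a pose out of reach is approached as far as the arm can. A call with a gripper value outside its range is refused whole. The fingers move at their own pace and stop on an object; FORCE is the grip in N (left out, the last holds). Time passes only in rows, so rows that repeat a pose let the fingers close. It gives the time, the measured TCP pose, the force, the opening and the grip force at its end, in the units of the state.
- env.observe(): the state, without advancing time (a new reading comes with each control period).
- optics.camera(name): name is "side" or "top" or "wrist"; returns a dict with "frame" (384x512x3 uint8, blue, green, red), "vfov" (degrees; the focal length in pixels is half the picture's height over the tangent of half this angle, whatever the lens; pixels are square), "cx", "cy" (the principal point, pixels), "R" (3x3) and "t" (3): a world point X has camera coordinates R X + t. Camera axes: x right, y down, z forward; pixel columns grow to the right and rows downward; lengths in mm; the calibration is good to about 2 mm. A picture is of the moment at which its call begins. There is no depth.
- ticket.job_done(): hands the job in; it is judged then, once.
The state is a dict: "time_s": time; "qpos": joint angles; "qd": joint speeds; "joint_efforts": joint torques, N m; "position": TCP position; "tcp_rot": TCP orientation; "contact_force": force on the tool from outside, world axes, zero at the start; "wrist_torque": the same for the moment, N m; "width": opening from 0.0 (shut) to 1.0 (fully open); "grasp_force": force on a finger pad.
Only numpy, scipy, OpenCV 4.12 (cv2) and the standard library are available. Lean on these libraries where they do the work, as an engineer would, in place of code of your own. Each camera call takes 0.05 s, during which the arm holds its last target. There are 200 camera calls.

### The job

Lift the red-finned drill-bit caddy straight up by its fin out of its tight tray pocket, keeping it level so that no bit slides out, and set it down flat near the middle of the green mat and let go. Then take it by its bare tail and park it head first on the raised deck under the clear dust cover: flat, straight, centred between the yellow lines, and right up against the back stop. Do not bump the cover, and leave the blue caddy in its pocket and the other things on the bench where they are.

Things in the scene. Friction and masses are not known exactly. Their poses are not given: they have to be found in the camera images.
- red_caddy: wooden drill-bit caddy with the RED fin, 190 mm long, mass 0.2 to 0.32 kg, balanced at its origin. Origin: underside, below the middle of the fin; x points to the head end, z up. Body 30 mm high: head x -49 to +76 mm, 56 mm wide (y); then a bare tail x -114 to -49 mm, 30 mm wide. The upright fin on top is 40 mm long (x), 14 mm thick (y), z 30 to 72 mm. Drill bits lie half sunk in the head's top face beside the fin (they stand 3.5 mm proud).
- red_caddy_nose (a point): middle of the red caddy's front (head) end face: caddy frame x +76, y 0, z 15 mm; axes as the caddy's
- red_caddy_tail (a point): point in the middle of the red caddy's bare tail, 20 mm from the tail's end: caddy frame x -94, y 0, z 15 mm; a good second grip, across y (30 mm wide)
- blue_caddy: a caddy of the same shape and size with a BLUE fin, in the tray's other pocket; it stays there. Frame as the red one's
- tray: fixed plywood tray with a green floor, 218 (x) by 168 (y) by 38 mm high. Origin: centre of its underside, x along its length. Two pockets side by side, centred on y = -42 and y = +42 mm, cut to the caddies' outline with 2 mm to spare all round; pocket floor at z 8 mm, so a caddy's body lies flush with the tray's top and only its fin stands up. Caddies lie with their head end towards the tray's +x, their origin at tray x +19 mm. Which pocket holds which caddy varies.
- mat: fixed green bench mat, 240 (x) by 150 (y) by 3 mm. Origin: centre of its underside, top at z 3 mm
- station: fixed parking station: grey raised deck 98 (x) by 126 (y) mm, its top 40 mm above the bench, two yellow lines along x at y = -30 and +30 mm. Origin: on the bench below the deck's centre; x points inwards, away from the open front. The back stop is the plywood ledge at the back, front face at x +49 mm, standing 40 mm above the deck. The deck's front edge is at x -49 mm, so a parked caddy's tail overhangs it
- home (a point): where the red caddy's origin is when it is fully home: on the deck's top, station frame x -27, y 0, z 40 mm; axes as the station's
- cover: clear plastic dust cover fixed over the station, frame equal to the station's: 5 mm roof with its underside at z 134 mm and orange front edge at x -59 mm, reaching back to x +61 mm; clear side panels 126 mm apart inside (y = -63 and +63 mm, from x -49 mm back) and a clear back panel behind the stop; open front
- log_slice: loose slice of a log, 96 mm across, 28 mm high, a bystander; origin: its underside
- pencil_log: loose upright piece of log with drilled holes, 76 mm across, 95 mm high, a bystander; origin: its underside
- glue: loose white glue bottle, 60 mm across, 160 mm high, a bystander; origin: its underside
- offcut: loose wooden offcut 110 x 60 x 30 mm, a bystander; origin: its underside
- brush: loose bench brush lying on the right, a bystander
- mallet: loose mallet with a black rubber head lying on the left, a bystander

How it is judged (in metres and radians):
On the way, in this order (a step that is already met when the one before it is completed fails the run):
1. the red caddy is lifted clear of its pocket (z of red_caddy in the frame of tray above 0.045 m), for 0.1 s.
2. the red caddy lies flat on the green mat, its origin within 80 mm of the mat's centre, let go and at rest (horizontal distance between red_caddy and mat below 0.08 m and height (world z) of red_caddy below 0.008 m and angle between red_caddy's own z axis and vertical below 0.06 rad and contact force between the fingers and red_caddy below 0.1 N and linear speed of red_caddy below 0.02 m/s), for 0.3 s.
At the end, for the whole second after the job is handed in: Red caddy at rest on the deck, flat (3.4 degrees, 5 mm in height), head end within 8 mm of the back stop, middle within 15 mm of the deck's centre line, length within 8 degrees of the station's x, head inwards; blue caddy within 12 mm of where it was, in its pocket (x of red_caddy_nose in the frame of station above 0.041 m and y of red_caddy in the frame of home between -0.015 and 0.015 m and x of red_caddy in the frame of home above -0.015 m and z of red_caddy in the frame of home between -0.005 and 0.005 m and angle between red_caddy's own z axis and vertical below 0.06 rad and angle between the x axis of red_caddy and the x axis of station, either way round below 0.14 rad and linear speed of red_caddy below 0.02 m/s and distance of blue_caddy from where it was at the start of the episode below 0.012 m); the robot touches nothing.
It fails at once if the red caddy is tipped more than 20 degrees (angle between red_caddy's own z axis and vertical above 0.35 rad).
It fails at once if the dust cover is bumped (over 8 N) (contact force between cover and anything else above 8 N).
It fails at once if the blue caddy is lifted or dragged out of place (over 20 mm) (distance of blue_caddy from where it was at the start of the episode above 0.02 m).
It fails at once if another thing on the bench is moved over 25 mm (distance of any of log_slice, pencil_log, glue, offcut, brush, mallet from where it was at the start of the episode above 0.025 m).
It also fails if it takes over 58 s, if anything falls off the work surface, if the arm or the gripper's body presses on something with over 40 N, if the wrist force passes 120 N, or if a joint passes its speed limit or range.

## Working session

There is one attempt and no reset: what is moved stays moved. The work goes in short steps, Python scripts to look and compute and a shell command to move; the robot and the scene stay as the last step left them, time stands still between calls to the robot, and variables do not carry over. Pictures are saved under pics/ and viewed, at most 10 in all, crops included, and the job is handed in when it is done.

```bash
mkdir -p pics; cat > h.py <<'E'
import numpy as np, cv2
from cell import env, optics, ticket
def ray(c,u,v,z):
    f=c["frame"].shape[0]/2/np.tan(np.radians(c["vfov"])/2)
    R=np.array(c["R"]);t=np.array(c["t"])
    d=R.T@np.array([(u-c["cx"])/f,(v-c["cy"])/f,1]);o=-R.T@t
    return o+d*(z-o[2])/d[2]
def px(c,X):
    f=c["frame"].shape[0]/2/np.tan(np.radians(c["vfov"])/2)
    p=np.array(c["R"])@np.array(X)+np.array(c["t"]); return p[0]/p[2]*f+c["cx"],p[1]/p[2]*f+c["cy"]
E
python3 - <<'E'
from h import *
s=env.observe();print({k:np.round(v,3) for k,v in s.items()}, env.hold_point_z)
ims=[]
for n in("top","side"):
    c=optics.camera(n);cv2.imwrite(f"pics/{n}0.png",c["frame"]);
    np.save(f"{n}0.npy",c,allow_pickle=True)
    print(n,c["vfov"],np.round(-np.array(c["R"]).T@np.array(c["t"])))
    cv2.imwrite(f"pics/{n}0b.png",cv2.resize(c["frame"],(800,600),interpolation=cv2.INTER_CUBIC))
E
```

```text
{'time_s': np.float64(0.0), 'qpos': array([ 1.169,  0.314,  0.045,  1.304, -0.   ,  1.431]), 'qd': array([-0.001, -0.001, -0.001, -0.001, -0.003,  0.001]), 'joint_efforts': array([ 1.0000e-03, -4.8063e+01,  2.9853e+01,  2.0000e-02,  0.0000e+00,
       -0.0000e+00]), 'position': array([148.63 , 554.922, 230.404]), 'tcp_rot': array([ 0.131,  0.991, -0.001, -0.   ]), 'contact_force': array([-0.302,  1.301, -0.131]), 'wrist_torque': array([-0.037, -0.015,  0.001]), 'grasp_force': np.float64(0.0), 'width': np.float64(0.998)} 18.700000000000003
top 53.21293062392317 [ 428.   35. 1235.]
side 52.19951395522895 [ 166. -680.  981.]
```

View pics/top0b.png

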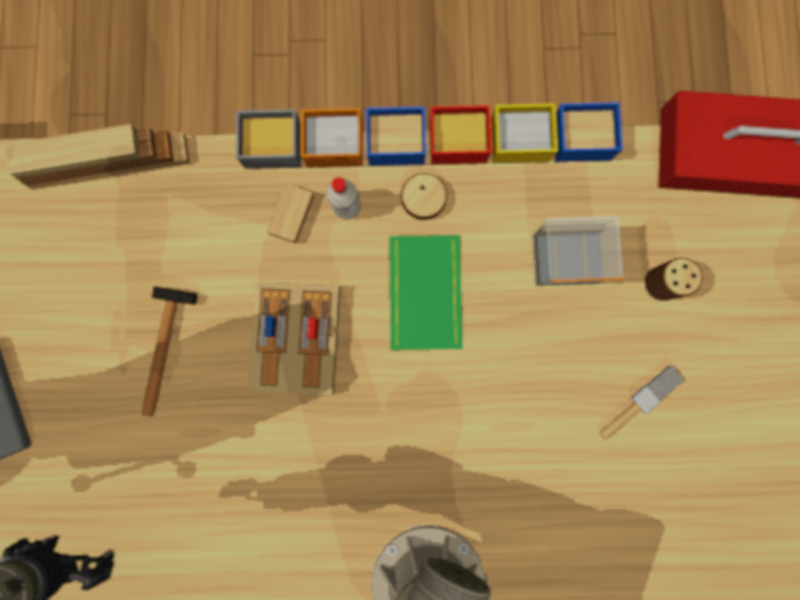

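View pics/side0b.png

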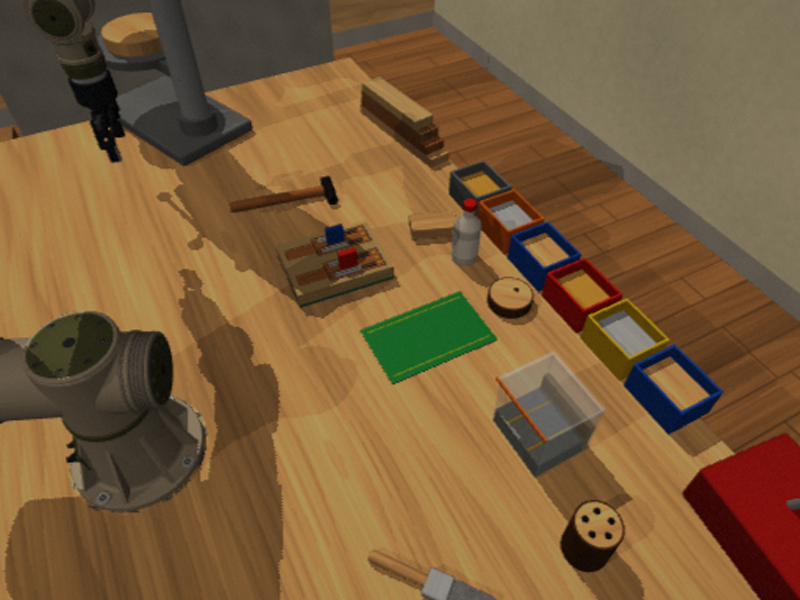

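The top view shows the red-finned caddy in the right pocket, near (313,330) at 800-px scale, head towards +x. The mat is at (425,292) and the station at (580,250), with its orange front edge facing the robot. Next I'll measure these by colour.

```bash
python3 - <<'E'
from h import *
T=np.load("top0.npy",allow_pickle=True).item();S=np.load("side0.npy",allow_pickle=True).item()
def mask(c,lo,hi,box):
    h=cv2.cvtColor(c["frame"],cv2.COLOR_BGR2HSV);m=cv2.inRange(h,lo,hi)
    k=np.zeros_like(m);x0,y0,x1,y1=[int(v*.64) for v in box];k[y0:y1,x0:x1]=m[y0:y1,x0:x1];return k
def rect(c,m,z,n):
    ys,xs=np.nonzero(m);p=np.array([ray(c,x,y,z)[:2] for x,y in zip(xs,ys)],np.float32)
    r=cv2.minAreaRect(p);print(n,len(p),"mean",p.mean(0).round(1),"rect",np.round(r[0],1),np.round(r[1],1),round(r[2],2))
for c,n,b in((T,"T",(295,310,330,350)),(S,"S",(330,240,365,275))):
    m=cv2.bitwise_or(mask(c,(0,170,90),(6,255,255),b),mask(c,(172,170,90),(180,255,255),b));rect(c,m,72,n+" redfin")
for c,n,b in((T,"T",(380,230,470,355)),(S,"S",(355,285,500,390))):
    rect(c,mask(c,(45,120,50),(80,255,255),b),3,n+" mat")
rect(T,mask(T,(100,120,50),(130,255,255),(255,305,285,345)),72,"T blue")
a=T["frame"][int(270*.64):int(400*.64),int(235*.64):int(365*.64)]
b=T["frame"][int(200*.64):int(300*.64),int(515*.64):int(645*.64)]
print("offs",int(235*.64),int(270*.64),int(515*.64),int(200*.64),a.shape,b.shape)
sb=S["frame"][int(345*.64):int(480*.64),int(480*.64):int(615*.64)]
print("side off",int(480*.64),int(345*.64),sb.shape)
A=np.zeros((600,800,3),np.uint8)
for im,(x,y),k in((a,(0,0),4.5),(b,(400,0),4.5),(sb,(400,300),3.4)):
    q=cv2.resize(im,None,fx=k,fy=k,interpolation=cv2.INTER_CUBIC);q=q[:600-y,:800-x];A[y:y+q.shape[0],x:x+q.shape[1]]=q
cv2.imwrite("pics/crop1.png",A)
E
```

```text
T redfin 70 mean [501.7 216. ] rect [502.9 216.7] [15.2 39.7] 89.85
S redfin 37 mean [505.4 219.6] rect [505.6 219.6] [14.4 38.8] 85.33
T mat 3157 mean [577.1  -7.7] rect [577.   -8.7] [144.7 234.9] 89.01
S mat 2633 mean [574.4 -15.6] rect [577.8 -12.5] [149.7 236.8] 89.65
T blue 61 mean [508.2 299.5] rect [507.6 298.9] [33.6 15.2] 0.32
offs 150 172 329 128 (84, 83, 3) (64, 83, 3)
side off 307 220 (87, 86, 3)
```

View pics/crop1.png

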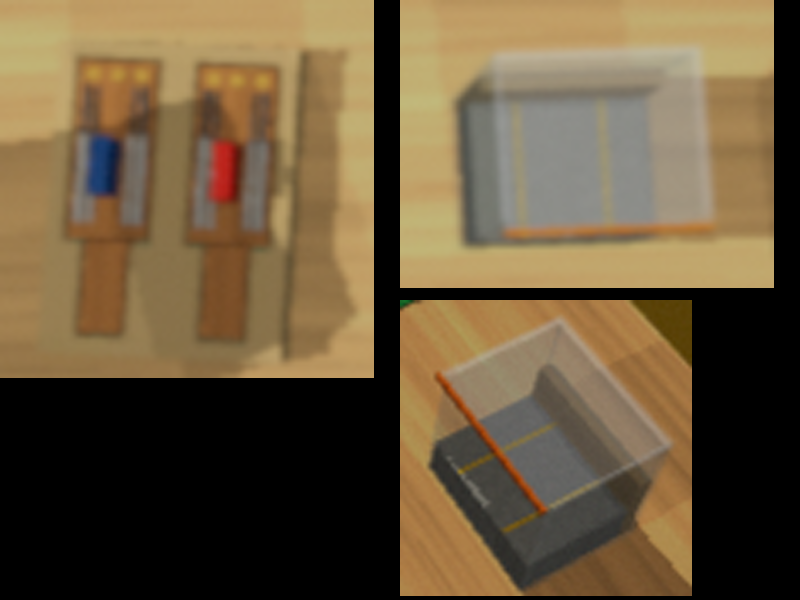

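The zoomed crops show both caddies lying parallel with a slight yaw, plus the station's yellow lines and orange front edge, all sharp enough to cast rays from.

```bash
python3 - <<'E'
from h import *
T=np.load("top0.npy",allow_pickle=True).item();S=np.load("side0.npy",allow_pickle=True).item()
def P(c,o,k,pts,z): return np.array([ray(c,o[0]+(x+.5)/k-.5,o[1]+(y+.5)/k-.5,z)[:2] for x,y in pts])
for n,p in(("red",[(198,66),(279,68),(268,244),(186,241)]),("blue",[(79,58),(160,60),(148,240),(64,238)])):
    q=P(T,(150,172),4.5,p,38);d=(q[0]+q[1]-q[2]-q[3])/2
    print(n,q.round(1).tolist(),"ctr",q.mean(0).round(1),"len",np.hypot(*d).round(1),"w",np.hypot(*(q[0]-q[1])).round(1),"yaw",np.degrees(np.arctan2(d[1],d[0])).round(2),"origin",(q.mean(0)-d/np.hypot(*d)*13.5).round(1))
q=P(T,(150,172),4.5,[(224,340),(237,66)],38);d=q[1]-q[0];print("long",np.hypot(*d),np.degrees(np.arctan2(d[1],d[0])))
print("T yellow",P(T,(329,128),4.5,[(117,100),(123,225),(201,100),(208,222)],40).round(1).tolist())
print("T orange",P(T,(329,128),4.5,[(105,233),(314,227)],139).round(1).tolist())
k=3.4;o=(307,220)
print("S orange",P(S,o,k,[(437-400,374-300),(545-400,512-300)],139).round(1).tolist())
print("S roof back",P(S,o,k,[(561-400,320-300),(670-400,444-300)],139).round(1).tolist())
print("S yellow",P(S,o,k,[(460-400,473-300),(555-400,426-300),(504-400,530-300),(592-400,484-300)],40).round(1).tolist())
print("S base front",P(S,o,k,[(30,167),(125,255)],40).round(1).tolist())
# tcp rotation
from scipy.spatial.transform import Rotation as R
print(R.from_quat(env.observe()["tcp_rot"]).as_matrix().round(3))
E
```

```text
red [[578.7, 240.5], [576.1, 183.7], [453.6, 192.0], [456.8, 248.8]] ctr [516.3 216.2] len 122.4 w 56.8 yaw -3.89 origin [502.8 217.2]
blue [[586.0, 323.9], [583.4, 267.1], [458.0, 275.1], [460.5, 333.3]] ctr [522.  299.9] len 125.8 w 56.9 yaw -3.97 origin [508.5 300.8]
long 189.80269969162364 -2.8546939643279368
T yellow [[684.5, -271.0], [595.5, -270.8], [683.3, -330.0], [596.5, -330.2]]
T orange [[576.7, -233.7], [577.9, -367.4]]
S orange [[576.6, -238.0], [578.9, -371.7]]
S roof back [[691.8, -240.3], [693.6, -369.1]]
S yellow [[587.9, -275.3], [682.6, -274.8], [589.7, -333.4], [675.9, -332.6]]
S base front [[569.6, -259.4], [591.6, -358.3]]
[[-0.966  0.259 -0.001]
 [ 0.259  0.966 -0.002]
 [ 0.    -0.002 -1.   ]]
```

```bash
python3 -m jog '{"xyz":[[-0.029,-0.016,0.002],[-0.058,-0.032,0.004],[-0.086,-0.048,0.006],[-0.115,-0.063,0.008],[-0.143,-0.079,0.01]],"angular":[[0,0,0],[0,0,0],[0,0,0],[0,0,0],[0,0,0]],"fingers":[0,0,0,0,0]}' 40
```

```text
time_s: 0.52
position: [267.2, 440.9, 220.8]
tcp_rot: [0.13, 0.991, -0.0, -0.0]
contact_force: [0.4, 1.6, -1.0]
width: 0.498
grasp_force: 0.0
```

```bash
python3 -m jog '{"xyz":[[-0.029,-0.016,0.002],[-0.058,-0.032,0.004],[-0.086,-0.048,0.006],[-0.115,-0.063,0.008],[-0.143,-0.079,0.01]],"angular":[[0,0,0],[0,0,0],[0,0,0],[0,0,0],[0,0,0]],"fingers":[0,0,0,0,0]}'
python3 -m jog '{"xyz":[[-0.036,-0.02,0.003],[-0.072,-0.039,0.006],[-0.108,-0.059,0.009],[-0.143,-0.079,0.011],[-0.143,-0.079,0.011]],"angular":[[0,0,-3],[0,0,-6],[0,0,-9],[0,0,-11.4],[0,0,-11.4]],"fingers":[0,0,0,0,0]}'
python3 - <<'E'
from h import *
from scipy.spatial.transform import Rotation as R
s=env.observe();print(s["position"].round(1),R.from_quat(s["tcp_rot"]).as_matrix().round(3).tolist())
c=optics.camera("wrist");np.save("w1.npy",c,allow_pickle=True);cv2.imwrite("pics/w1.png",c["frame"])
print(c["vfov"],np.round(-np.array(c["R"]).T@np.array(c["t"]),1),np.round(c["R"],2).tolist())
E
```

```text
time_s: 0.93
position: [385.0, 327.4, 210.9]
tcp_rot: [0.131, 0.991, -0.0, -0.0]
contact_force: [0.7, 0.3, -0.2]
width: 0.499
grasp_force: 0.0
time_s: 1.35
position: [506.5, 210.6, 199.1]
tcp_rot: [0.034, 0.999, -0.001, 0.001]
contact_force: [-0.2, 2.0, 0.1]
width: 0.499
grasp_force: 0.0
[506.5 210.6 199.1] [[-0.998, 0.068, 0.002], [0.068, 0.998, -0.002], [-0.002, -0.002, -1.0]]
63.62907922185881 [429.9 216.  341.2] [[0.07, 1.0, -0.0], [0.95, -0.07, 0.3], [0.3, -0.02, -0.95]]
```

View pics/w1.png

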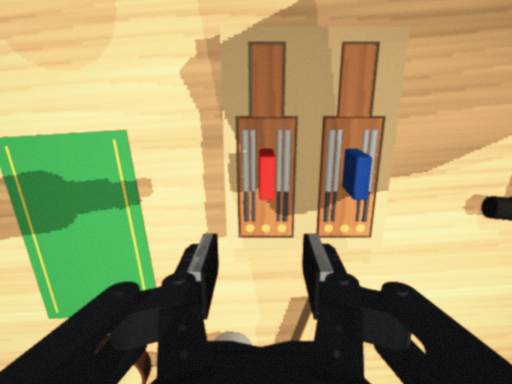

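The wrist view shows the red head outline with corners near (237,117), (299,117), (294,237) and (239,237). The tail end is at (249–285, 42) and the fin spans columns 259–276.

```bash
python3 - <<'E'
from h import *
c=np.load("w1.npy",allow_pickle=True).item()
q=np.array([ray(c,*p,38)[:2] for p in[(237,117),(299,117),(294,237),(239,237)]]);t=np.array([ray(c,*p,38)[:2] for p in[(249,42),(285,42)]])
d=q[2:].mean(0)-t.mean(0);n=np.hypot(*d);print(q.round(1).tolist(),t.round(1).tolist(),"len",n.round(1),"yaw",np.degrees(np.arctan2(d[1],d[0])).round(2),"origin",(t.mean(0)+d/n*114).round(1),(q[2:].mean(0)-d/n*76).round(1))
h=cv2.cvtColor(c["frame"],cv2.COLOR_BGR2HSV)
m=((h[...,0]<8)|(h[...,0]>172))&(h[...,1]>190)&(h[...,2]>60);m[:140]=0;m[210:]=0;m[:,:250]=0;m[:,285:]=0
ys,xs=np.nonzero(m)
for y in range(ys.min(),ys.max()+1,5):
    r=xs[ys==y];print(y,r.min(),r.max(),c["frame"][y,r].mean(0).round(),ray(c,r.mean(),y,80)[:2].round(1))
E
```

```text
[[451.6, 192.1], [455.7, 251.3], [581.9, 242.0], [577.9, 182.8]] [[387.1, 208.8], [389.3, 240.9]] len 192.1 yaw -3.71 origin [502.  217.4] [504.  217.3]
149 261 271 [ 24.  33. 110.] [476.7 217.4]
154 260 273 [ 20.  24. 111.] [481.1 217.8]
159 259 274 [ 52.  57. 232.] [485.4 217.5]
164 259 274 [ 52.  58. 233.] [489.8 217.2]
169 259 274 [ 53.  59. 233.] [494.2 216.9]
174 259 274 [ 52.  59. 233.] [498.7 216.7]
179 259 274 [ 53.  59. 234.] [503.2 216.4]
184 259 274 [ 54.  61. 234.] [507.8 216.1]
189 259 274 [ 55.  62. 236.] [512.4 215.8]
194 260 274 [ 56.  62. 239.] [517.1 216. ]
199 265 272 [ 52.  69. 218.] [521.9 217.3]
```

```bash
python3 -m jog '{"xyz":[[0,0,0.03],[0,0,0.06],[0,0,0.085],[0,0,0.085],[0,0,0.085]],"angular":[[0,0,0],[0,0,0],[0,0,0],[0,0,0],[0,0,0]],"fingers":[0,0,0,0,0]}'
```

```text
time_s: 1.82
position: [499.8, 215.8, 114.3]
tcp_rot: [0.031, 1.0, -0.0, -0.002]
contact_force: [-0.1, 0.2, 0.6]
width: 0.5
grasp_force: 0.0
```

```bash
python3 -m jog '{"xyz":[[-0.0026,0.001,0.03],[-0.0026,0.001,0.055],[-0.0026,0.001,0.066],[-0.0026,0.001,0.066],[-0.0026,0.001,0.066]],"angular":[[0,0,0],[0,0,0],[0,0,0],[0,0,0],[0,0,0]],"fingers":[0,0,0,0,0]}'
python3 -m jog '{"xyz":[[0,0,0],[0,0,0],[0,0,0],[0,0,0],[0,0,0]],"angular":[[0,0,0],[0,0,0],[0,0,0],[0,0,0],[0,0,0]],"fingers":[0.4,0.5,0.6,0.7,0.8]}' 60
```

```text
time_s: 2.23
position: [505.2, 217.0, 50.8]
tcp_rot: [0.031, 1.0, 0.0, 0.001]
contact_force: [0.2, -0.2, 1.5]
width: 0.497
grasp_force: 0.0
time_s: 2.65
position: [505.5, 216.7, 50.8]
tcp_rot: [0.031, 1.0, 0.0, 0.001]
contact_force: [-1.1, 0.2, 6.1]
width: 0.154
grasp_force: 59.2
```

```bash
python3 -m jog '{"xyz":[[0,0,0],[0,0,-0.005],[0,0,-0.012],[0,0,-0.02],[0,0,-0.03]],"angular":[[0,0,0],[0,0,0],[0,0,0],[0,0,0],[0,0,0]],"fingers":[1,1,1,1,1]}' 80
python3 -m jog '{"xyz":[[0,0,-0.012],[0,0,-0.024],[0,0,-0.036],[0,0,-0.044],[0,0,-0.05]],"angular":[[0,0,0],[0,0,0],[0,0,0],[0,0,0],[0,0,0]],"fingers":[1,1,1,1,1]}'
```

```text
time_s: 3.07
position: [504.0, 216.2, 79.6]
tcp_rot: [0.031, 1.0, -0.0, -0.001]
contact_force: [0.2, 0.4, -1.5]
width: 0.147
grasp_force: 78.0
time_s: 3.48
position: [505.1, 216.5, 130.9]
tcp_rot: [0.031, 1.0, 0.0, 0.001]
contact_force: [0.0, -0.1, -1.9]
width: 0.148
grasp_force: 78.1
```

```bash
python3 - <<'E'
from h import *
s=env.observe();print(s["position"].round(1),s["width"],s["contact_force"].round(1),s["wrist_torque"].round(2),s["tcp_rot"].round(3))
c=optics.camera("wrist");d=optics.camera("side")
a=cv2.resize(c["frame"],(400,300));b=cv2.resize(d["frame"][100:220,150:310],(400,300))
cv2.imwrite("pics/lift.png",np.hstack([a,b]))
E
```

```text
[505.1 216.5 130.9] 0.14796171539392916 [ 0.  -0.1 -1.9] [ 0.01  0.03 -0.01] [0.031 1.    0.    0.001]
```

View pics/lift.png

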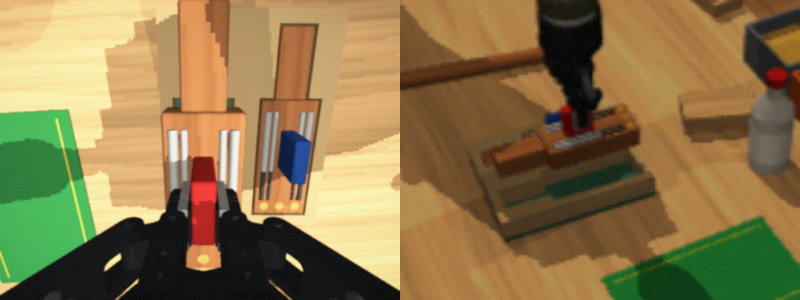

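The wrist and side pictures show the caddy level and clear of the pocket, with the blue caddy still seated. Next I carry it to the mat.

```bash
python3 -m jog '{"xyz":[[-0.003,-0.008,0],[-0.011,-0.03,0],[-0.019,-0.055,0],[-0.029,-0.082,0],[-0.039,-0.111,0]],"angular":[[0,0,0],[0,0,0],[0,0,0],[0,0,0],[0,0,0]],"fingers":[1,1,1,1,1]}'
python3 -m jog '{"xyz":[[-0.011,-0.03,0],[-0.02,-0.057,0],[-0.029,-0.081,0],[-0.036,-0.1,0],[-0.04,-0.111,0]],"angular":[[0,0,-1],[0,0,-2],[0,0,-3],[0,0,-3.8],[0,0,-3.8]],"fingers":[1,1,1,1,1]}'
python3 -m jog '{"xyz":[[0,0,0.005],[0,0,0.02],[0,0,0.035],[0,0,0.05],[0,0,0.06]],"angular":[[0,0,0],[0,0,0],[0,0,0],[0,0,0],[0,0,0]],"fingers":[1,1,1,1,1]}'
python3 -m jog '{"xyz":[[0,0,0],[0,0,0],[0,0,0.0],[0,0,0.00],[0,0,0.0]],"angular":[[0,0,0],[0,0,0],[0,0,0],[0,0,0],[0,0,0]],"fingers":[1,1,1,1,1]}'
```

```text
time_s: 4.0
position: [536.0, 101.8, 128.3]
tcp_rot: [0.031, 1.0, -0.0, -0.001]
contact_force: [0.5, -0.0, -2.2]
width: 0.15
grasp_force: 78.2
time_s: 4.42
position: [569.5, -13.1, 128.3]
tcp_rot: [-0.001, 1.0, -0.0, -0.001]
contact_force: [0.0, -0.4, -2.9]
width: 0.149
grasp_force: 78.2
time_s: 4.83
position: [567.8, -9.1, 67.1]
tcp_rot: [-0.002, 1.0, 0.0, -0.002]
contact_force: [-0.1, -0.5, -1.2]
width: 0.148
grasp_force: 78.3
time_s: 5.25
position: [570.2, -10.2, 70.3]
tcp_rot: [-0.002, 1.0, -0.0, 0.001]
contact_force: [-0.9, -0.7, -2.2]
width: 0.15
grasp_force: 78.2
```

```bash
python3 -m jog '{"xyz":[[0,0,0.008],[0,0,0.014],[0,0,0.018],[0,0,0.021],[0,0,0.0235]],"angular":[[0,0,0],[0,0,0],[0,0,0],[0,0,0],[0,0,0]],"fingers":[1,1,1,1,1]}'
python3 -m jog '{"xyz":[[0,0,0],[0,0,0.0005],[0,0,0.001],[0,0,0.0015],[0,0,0.0015]],"angular":[[0,0,0],[0,0,0],[0,0,0],[0,0,0],[0,0,0]],"fingers":[1,1,1,1,1]}'
```

```text
time_s: 5.67
position: [568.9, -10.2, 45.8]
tcp_rot: [-0.002, 1.0, 0.0, -0.001]
contact_force: [-10.4, -0.4, 24.4]
width: 0.149
grasp_force: 82.3
time_s: 6.08
position: [569.3, -10.2, 45.9]
tcp_rot: [-0.002, 1.0, -0.0, 0.0]
contact_force: [-6.5, -0.5, 11.7]
width: 0.154
grasp_force: 80.5
```

```bash
python3 -m jog '{"xyz":[[0,0,0],[0,0,0],[0,0,0],[0,0,0],[0,0,0]],"angular":[[0,0,0],[0,0,0],[0,0,0],[0,0,0],[0,0,0]],"fingers":[0.6,0.4,0.2,0.1,0]}'
python3 -m jog '{"xyz":[[0,0,-0.01],[0,0,-0.035],[0,0,-0.065],[0,0,-0.095],[0,0,-0.11]],"angular":[[0,0,0],[0,0,0],[0,0,0],[0,0,0],[0,0,0]],"fingers":[0,0,0,0,0]}'
python3 -m jog '{"xyz":[[0.015,0,0],[0.04,0,0],[0.065,0,0],[0.085,0,0],[0.095,0,0]],"angular":[[0,0,0],[0,0,0],[0,0,0],[0,0,0],[0,0,0]],"fingers":[0,0,0,0,0]}'
python3 - <<'E'
from h import *
s=env.observe();print(s["position"].round(1),s["tcp_rot"].round(3))
c=optics.camera("wrist");np.save("w2.npy",c,allow_pickle=True)
d=optics.camera("top");np.save("top2.npy",d,allow_pickle=True)
a=cv2.resize(c["frame"],(560,420));b=cv2.resize(d["frame"][140:240,235:315],(240,300))
A=np.zeros((420,800,3),np.uint8);A[:,:560]=a;A[:300,560:]=b
cv2.imwrite("pics/mat.png",A)
E
```

```text
time_s: 6.5
position: [569.5, -10.2, 44.0]
tcp_rot: [-0.002, 1.0, 0.0, -0.0]
contact_force: [-0.6, -0.5, -0.0]
width: 0.502
grasp_force: 0.0
time_s: 6.92
position: [571.0, -10.4, 158.7]
tcp_rot: [-0.002, 1.0, -0.0, 0.002]
contact_force: [1.8, 1.3, -0.4]
width: 0.501
grasp_force: 0.0
time_s: 7.33
position: [472.0, -10.2, 154.8]
tcp_rot: [-0.002, 1.0, 0.0, -0.001]
contact_force: [-0.1, 0.3, 0.5]
width: 0.499
grasp_force: 0.0
[472.  -10.2 154.8] [-0.002  1.     0.    -0.001]
```

View pics/mat.png

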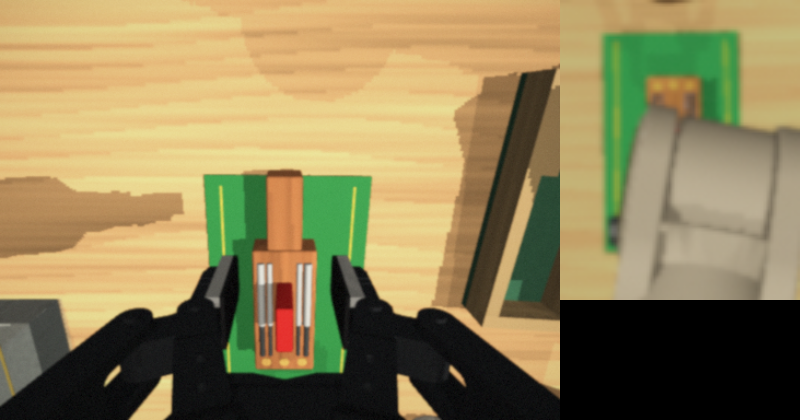

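The picture shows the caddy flat on the mat and released, with its tail end near (284,177) and head end near (284,368) in the scaled view.

```bash
python3 - <<'E'
from h import *
c=np.load("w2.npy",allow_pickle=True).item();k=512/560
P=lambda x,y,z:ray(c,x*k,y*k,z)[:2].round(1)
print("cam",np.round(-np.array(c["R"]).T@np.array(c["t"]),1))
print("tail",P(267,177,33),P(302,177,33),"tail root",P(267,249,33),P(302,249,33),"head",P(253,240,33),P(316,240,33),P(255,368,33),P(314,368,33))
print("fin top",P(278,308,75),P(292,308,75),P(278,351,75),P(293,351,75))
E
```

```text
cam [395.6 -10.6 297.1]
tail [453.3 -24. ] [453.3   3.8] tail root [515.8 -24.8] [515.7   5. ] head [507.5 -36.5] [507.4  16.6] [640.3 -37.8] [640.1  18.8]
fin top [545.4 -14.8] [545.4  -4.2] [584.7 -14.9] [584.7  -3. ]
```

```bash
python3 -m jog '{"xyz":[[0,0,0.03],[0,0,0.06],[0,0,0.09],[0,0,0.11],[0,0,0.115]],"angular":[[0,0,0],[0,0,0],[0,0,0],[0,0,0],[0,0,0]],"fingers":[0,0,0,0,0]}'
python3 -m jog '{"xyz":[[0,0,0],[0,0,0],[0,0,0.005],[0,0,0.01],[0,0,0.01]],"angular":[[0,0,0],[0,0,0],[0,0,0],[0,0,0],[0,0,0]],"fingers":[0,0,0,0,0]}'
```

```text
time_s: 7.85
position: [473.5, -10.3, 36.2]
tcp_rot: [-0.002, 1.0, 0.0, -0.002]
contact_force: [-0.2, -0.5, -0.1]
width: 0.5
grasp_force: 0.0
time_s: 8.27
position: [474.9, -10.6, 29.4]
tcp_rot: [-0.002, 1.0, -0.0, 0.0]
contact_force: [0.6, 0.2, -0.5]
width: 0.502
grasp_force: 0.0
```

```bash
python3 -m jog '{"xyz":[[0,0,0.01],[0,0,0.018],[0,0,0.0235],[0,0,0.0235],[0,0,0.0235]],"angular":[[0,0,0],[0,0,0],[0,0,0],[0,0,0],[0,0,0]],"fingers":[0,0,0,0,0]}'
python3 -m jog '{"xyz":[[0,0,0],[0,0,0],[0,0,0],[0,0,0],[0,0,0]],"angular":[[0,0,0],[0,0,0],[0,0,0],[0,0,0],[0,0,0]],"fingers":[0.2,0.3,0.4,0.6,0.8]}' 120
python3 -m jog '{"xyz":[[0,0,0],[0,0,-0.002],[0,0,-0.005],[0,0,-0.008],[0,0,-0.012]],"angular":[[0,0,0],[0,0,0],[0,0,0],[0,0,0],[0,0,0]],"fingers":[1,1,1,1,1]}'
python3 -m jog '{"xyz":[[0,0,-0.001],[0,0,-0.003],[0,0,-0.004],[0,0,-0.004],[0,0,-0.004]],"angular":[[0,0,0],[0,0,0],[0,0,0],[0,0,0],[0,0,0]],"fingers":[1,1,1,1,1]}'
python3 - <<'E'
from h import *
s=env.observe();print(s["position"].round(1),s["wrist_torque"].round(2),s["contact_force"].round(1))
d=optics.camera("side");c=optics.camera("wrist");np.save("w3.npy",c,allow_pickle=True);np.save("s3.npy",d,allow_pickle=True)
a=cv2.resize(c["frame"],(400,300));b=cv2.resize(d["frame"][170:266,205:333],(400,300),interpolation=cv2.INTER_CUBIC)
cv2.imwrite("pics/tail.png",np.hstack([a,b]))
E
```

```text
time_s: 8.68
position: [474.0, -10.4, 5.5]
tcp_rot: [-0.002, 1.0, 0.0, -0.0]
contact_force: [0.1, 0.6, -0.5]
width: 0.498
grasp_force: 0.0
time_s: 9.1
position: [474.8, -10.6, 6.5]
tcp_rot: [-0.002, 1.0, -0.0, 0.0]
contact_force: [-1.6, 0.7, 5.1]
width: 0.325
grasp_force: 117.9
time_s: 9.52
position: [474.0, -10.5, 17.8]
tcp_rot: [-0.002, 1.0, 0.0, -0.0]
contact_force: [-0.6, 0.3, -3.1]
width: 0.327
grasp_force: 118.3
time_s: 9.93
position: [474.4, -10.5, 21.8]
tcp_rot: [-0.002, 1.0, 0.0, 0.0]
contact_force: [-0.9, -0.7, -2.3]
width: 0.33
grasp_force: 118.3
[474.4 -10.5  21.8] [-0.01  0.22  0.01] [-0.9 -0.7 -2.3]
```

View pics/tail.png

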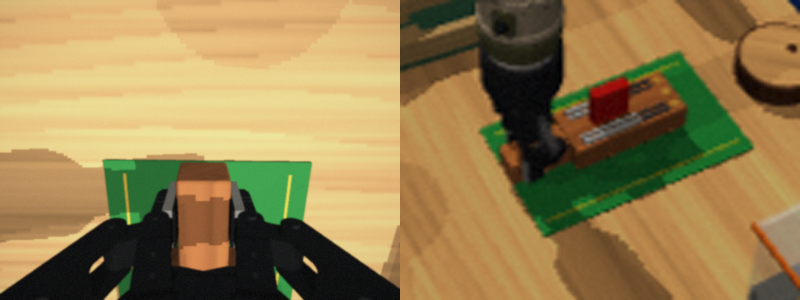

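The views show the caddy held by its tail and level, with the nose off the mat. Next I raise it and take it round in front of the station.

```bash
python3 -m jog '{"xyz":[[0,0,-0.004],[0,0,-0.018],[0,0,-0.038],[0,0,-0.06],[0,0,-0.075]],"angular":[[0,0,0],[0,0,0],[0,0,0],[0,0,0],[0,0,0]],"fingers":[1,1,1,1,1]}'
python3 -m jog '{"xyz":[[0.01,0,-0.005],[0.03,-0.005,-0.005],[0.055,-0.015,-0.005],[0.075,-0.03,-0.005],[0.087,-0.048,-0.005]],"angular":[[0,0,0],[0,0,0],[0,0,0],[0,0,0],[0,0,0]],"fingers":[1,1,1,1,1]}'
python3 -m jog '{"xyz":[[0,-0.022,0],[0,-0.048,0],[0,-0.076,0],[0,-0.105,0],[0,-0.134,0]],"angular":[[0,0,0],[0,0,0],[0,0,0],[0,0,0],[0,0,0]],"fingers":[1,1,1,1,1]}'
python3 -m jog '{"xyz":[[0,-0.028,0],[0,-0.055,0],[0,-0.078,0],[0,-0.096,0],[0,-0.107,0]],"angular":[[0,0,0],[0,0,0],[0,0,0],[0,0,0],[0,0,0]],"fingers":[1,1,1,1,1]}'
python3 -m jog '{"xyz":[[0,0,0],[0,0,0],[0,0,0.002],[0,0,0.006],[0,0,0.01]],"angular":[[0,0,0],[0,0,0],[0,0,0],[0,0,0],[0,0,0]],"fingers":[1,1,1,1,1]}'
python3 - <<'E'
from h import *
s=env.observe();print(s["position"].round(1),s["wrist_torque"].round(2),s["contact_force"].round(1))
d=optics.camera("side");c=optics.camera("top");np.save("s4.npy",d,allow_pickle=True);np.save("t4.npy",c,allow_pickle=True)
b=cv2.resize(d["frame"][190:384,190:430],(445,360),interpolation=cv2.INTER_CUBIC);a=cv2.resize(c["frame"][120:300,270:447],(354,360),interpolation=cv2.INTER_CUBIC)
cv2.imwrite("pics/pre.png",np.hstack([b,a]))
E
```

```text
time_s: 10.45
position: [474.9, -10.6, 98.6]
tcp_rot: [-0.002, 1.0, -0.0, 0.001]
contact_force: [0.0, -0.1, -1.0]
width: 0.325
grasp_force: 118.4
time_s: 10.87
position: [383.5, -57.7, 100.7]
tcp_rot: [-0.003, 1.0, 0.001, -0.002]
contact_force: [-0.7, 0.4, -2.5]
width: 0.329
grasp_force: 118.5
time_s: 11.28
position: [386.7, -193.4, 101.3]
tcp_rot: [-0.002, 1.0, 0.0, -0.0]
contact_force: [0.8, -0.1, -1.9]
width: 0.333
grasp_force: 118.6
time_s: 11.7
position: [387.6, -301.3, 101.2]
tcp_rot: [-0.001, 1.0, 0.0, -0.0]
contact_force: [0.3, 0.2, -1.3]
width: 0.329
grasp_force: 118.6
time_s: 12.12
position: [388.4, -298.7, 91.4]
tcp_rot: [-0.002, 1.0, 0.0, -0.0]
contact_force: [0.6, -0.6, -1.2]
width: 0.328
grasp_force: 118.6
[ 388.4 -298.7   91.4] [-0.04  0.19  0.04] [ 0.6 -0.6 -1.2]
```

View pics/pre.png

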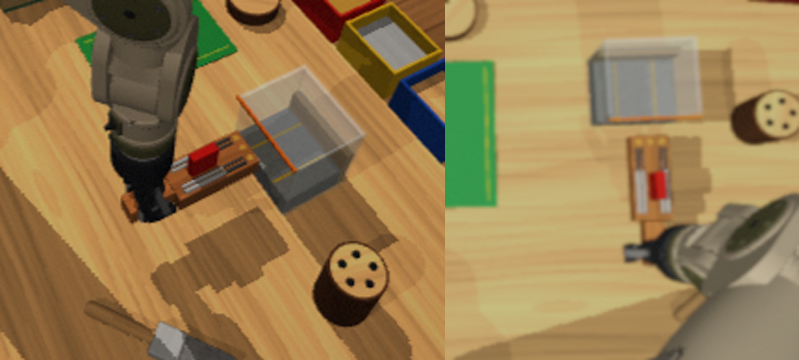

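The side and top views show the caddy in front of the open station, head inwards and aligned with the lines. Next I triangulate the nose corners and fin to check for droop.

```bash
python3 - <<'E'
from h import *
T=np.load("t4.npy",allow_pickle=True).item();S=np.load("s4.npy",allow_pickle=True).item()
def K(c):
    f=192/np.tan(np.radians(c["vfov"])/2);return np.array([[f,0,c["cx"]],[0,f,c["cy"]],[0,0,1]])@np.c_[np.array(c["R"]),np.array(c["t"])]
def tri(a,b):
    X=cv2.triangulatePoints(K(T),K(S),np.array(a,float),np.array(b,float));return (X[:3]/X[3]).ravel().round(1)
ts=lambda x,y:(270+(x-445)/2,120+y/2); ss=lambda x,y:(190+x*240/445,190+y*194/360)
print("nose L/R",tri(ts(629,137),ss(235,135)),tri(ts(670,136),ss(259,160)))
print("head rear R",tri(ts(672,221),ss(189,197)),"rear L",tri(ts(628,218),ss(166,170)))
ims=[]
def red(c,b):
    h=cv2.cvtColor(c["frame"],cv2.COLOR_BGR2HSV);m=(((h[...,0]<7)|(h[...,0]>172))&(h[...,1]>170)&(h[...,2]>80)).astype(np.uint8)
    k=np.zeros_like(m);k[b[1]:b[3],b[0]:b[2]]=m[b[1]:b[3],b[0]:b[2]];return k
m=red(T,(365,195,390,225));ys,xs=np.nonzero(m);print(len(xs),xs.min(),xs.max(),ys.min(),ys.max())
p=np.array([ray(T,x,y,160)[:2] for x,y in zip(xs,ys)]);print("fin@160 T",p.min(0).round(1),p.max(0).round(1))
for z in(118,):
  print("nose@118",ray(T,*ts(629,137),z).round(1),ray(T,*ts(670,136),z).round(1),"rear",ray(T,*ts(672,221),z).round(1),ray(T,*ts(628,218),z).round(1))
print("brush",ray(S,*ss(90,308),10).round(0), "pencil R", )
E
```

```text
nose L/R [ 555.3 -272.4  100. ] [ 554.  -327.8  117.7]
head rear R [ 437.2 -327.4  116.2] rear L [ 440.4 -269.3   91.3]
94 372 379 206 219
fin@160 T [ 460.9 -300.5] [ 497.3 -280.4]
nose@118 [ 552. -267.  118.] [ 552.3 -326.9  118. ] rear [ 428.7 -322.7  118. ] [ 434.2 -259.5  118. ]
brush [ 284. -362.   10.] pencil R
```

The right-hand edge triangulates to 117.7 mm at the nose and 116.2 mm at the rear, so the caddy is level, and y is about 2 mm off the deck's centre line. I'll lower it and enter.

```bash
python3 -m jog '{"xyz":[[0,-0.001,0.005],[0,-0.002,0.015],[0,-0.002,0.027],[0,-0.002,0.035],[0,-0.002,0.039]],"angular":[[0,0,0],[0,0,0],[0,0,0],[0,0,0],[0,0,0]],"fingers":[1,1,1,1,1]}'
python3 -m jog '{"xyz":[[0,0,0],[0,0,0],[0,0,0],[-0.002,0,0],[-0.008,0,0]],"angular":[[0,0,0],[0,0,0],[0,0,0],[0,0,0],[0,0,0]],"fingers":[1,1,1,1,1]}'
```

```text
time_s: 12.63
position: [387.7, -301.0, 51.0]
tcp_rot: [-0.002, 1.0, 0.001, -0.001]
contact_force: [-0.8, -0.1, -1.3]
width: 0.325
grasp_force: 118.6
time_s: 13.05
position: [396.4, -301.9, 53.2]
tcp_rot: [-0.001, 1.0, -0.0, 0.0]
contact_force: [-0.9, 0.2, -1.9]
width: 0.331
grasp_force: 118.6
```

Nose is at x≈565, bottom at z≈50. Advancing to TCP x≈498.

```bash
python3 -m jog '{"xyz":[[-0.008,0,0],[-0.018,0,0],[-0.028,0,0],[-0.038,0,0],[-0.046,0,0]],"angular":[[0,0,0],[0,0,0],[0,0,0],[0,0,0],[0,0,0]],"fingers":[1,1,1,1,1]}'
python3 -m jog '{"xyz":[[-0.01,0,0],[-0.022,0,0],[-0.034,0,0],[-0.046,0,0],[-0.054,0,0]],"angular":[[0,0,0],[0,0,0],[0,0,0],[0,0,0],[0,0,0]],"fingers":[1,1,1,1,1]}'
python3 -m jog '{"xyz":[[0,0,0],[0,0,0.001],[0,0,0.003],[0,0,0.005],[0,0,0.006]],"angular":[[0,0,0],[0,0,0],[0,0,0],[0,0,0],[0,0,0]],"fingers":[1,1,1,1,1]}'
```

```text
time_s: 13.47
position: [444.2, -301.7, 52.8]
tcp_rot: [-0.002, 1.0, -0.0, 0.0]
contact_force: [-0.3, -0.9, -2.2]
width: 0.328
grasp_force: 118.6
time_s: 13.88
position: [498.1, -301.4, 52.6]
tcp_rot: [-0.002, 1.0, -0.0, 0.0]
contact_force: [0.1, -0.5, -1.0]
width: 0.328
grasp_force: 118.6
time_s: 14.3
position: [495.7, -301.2, 46.3]
tcp_rot: [-0.001, 1.0, 0.0, -0.0]
contact_force: [-0.3, -1.1, -1.6]
width: 0.326
grasp_force: 118.6
```

```bash
python3 -m jog '{"xyz":[[-0.003,0,0.001],[-0.006,0,0.002],[-0.009,0,0.002],[-0.011,0,0.002],[-0.012,0,0.002]],"angular":[[0,0,0],[0,0,0],[0,0,0],[0,0,0],[0,0,0]],"fingers":[1,1,1,1,1]}'
python3 -m jog '{"xyz":[[-0.001,0,0],[-0.002,0,0],[-0.003,0,0],[-0.004,0,0],[-0.005,0,0]],"angular":[[0,0,0],[0,0,0],[0,0,0],[0,0,0],[0,0,0]],"fingers":[1,1,1,1,1]}'
```

```text
time_s: 14.72
position: [509.0, -301.5, 44.9]
tcp_rot: [-0.002, 1.0, -0.0, 0.0]
contact_force: [0.2, -0.3, -2.7]
width: 0.328
grasp_force: 118.6
time_s: 15.13
position: [513.5, -301.4, 44.8]
tcp_rot: [-0.002, 1.0, 0.0, -0.0]
contact_force: [0.1, -0.2, -2.5]
width: 0.329
grasp_force: 118.6
```

```bash
python3 -m jog '{"xyz":[[-0.001,0,0],[-0.002,0,0],[-0.002,0,0],[-0.003,0,0],[-0.003,0,0]],"angular":[[0,0,0],[0,0,0],[0,0,0],[0,0,0],[0,0,0]],"fingers":[1,1,1,1,1]}'
```

```text
time_s: 15.55
position: [516.0, -301.3, 44.6]
tcp_rot: [-0.002, 1.0, 0.0, -0.001]
contact_force: [-1.3, -0.1, -1.8]
width: 0.327
grasp_force: 118.7
```

```bash
python3 -m jog '{"xyz":[[-0.001,0,0],[-0.001,0,0],[-0.002,0,0],[-0.002,0,0],[-0.002,0,0]],"angular":[[0,0,0],[0,0,0],[0,0,0],[0,0,0],[0,0,0]],"fingers":[1,1,1,1,1]}'
python3 -m jog '{"xyz":[[0,0,0],[0,0,0],[0,0,0],[0,0,0],[0,0,0]],"angular":[[0,0,0],[0,0,0],[0,0,0],[0,0,0],[0,0,0]],"fingers":[1,1,1,1,1]}'
```

```text
time_s: 15.97
position: [516.0, -301.1, 44.3]
tcp_rot: [-0.001, 1.0, 0.0, -0.002]
contact_force: [-9.3, -0.4, 0.0]
width: 0.332
grasp_force: 119.0
time_s: 16.38
position: [516.0, -301.2, 44.3]
tcp_rot: [-0.001, 1.0, 0.0, -0.002]
contact_force: [-8.1, -1.1, -0.7]
width: 0.324
grasp_force: 119.0
```

Contact with the stop comes exactly where predicted. I'll ease off a millimetre and lower onto the deck.

```bash
python3 -m jog '{"xyz":[[0.001,0,0],[0.002,0,0.0005],[0.002,0,0.001],[0.002,0,0.0015],[0.002,0,0.002]],"angular":[[0,0,0],[0,0,0],[0,0,0],[0,0,0],[0,0,0]],"fingers":[1,1,1,1,1]}'
python3 -m jog '{"xyz":[[0,0,0],[0,0,0],[0,0,0],[0,0,0],[0,0,0]],"angular":[[0,0,0],[0,0,0],[0,0,0],[0,0,0],[0,0,0]],"fingers":[1,1,1,1,1]}'
```

```text
time_s: 16.8
position: [516.0, -301.4, 43.3]
tcp_rot: [-0.002, 1.0, -0.0, -0.0]
contact_force: [-7.2, 1.2, 8.0]
width: 0.33
grasp_force: 119.7
time_s: 17.22
position: [516.1, -301.4, 43.4]
tcp_rot: [-0.002, 1.0, -0.0, -0.0]
contact_force: [-7.2, -0.0, 3.4]
width: 0.329
grasp_force: 119.7
```

```bash
python3 -m jog '{"xyz":[[0,0,0],[0,0,0],[0,0,0],[0,0,0],[0,0,0]],"angular":[[0,0,0],[0,0,0],[0,0,0],[0,0,0],[0,0,0]],"fingers":[0.3,0.25,0.2,0.1,0]}' 40
python3 -m jog '{"xyz":[[0.0,0,0],[0,0,0],[0.015,0,0],[0.04,0,0],[0.06,0,0]],"angular":[[0,0,0],[0,0,0],[0,0,0],[0,0,0],[0,0,0]],"fingers":[0,0,0,0,0]}'
python3 -m jog '{"xyz":[[0.01,0,-0.01],[0.02,0,-0.03],[0.03,0,-0.05],[0.03,0,-0.08],[0.03,0,-0.1]],"angular":[[0,0,0],[0,0,0],[0,0,0],[0,0,0],[0,0,0]],"fingers":[0,0,0,0,0]}'
python3 - <<'E'
from h import *
s=env.observe();print(s["position"].round(1),s["contact_force"].round(1))
d=optics.camera("side");c=optics.camera("top");np.save("s5.npy",d,allow_pickle=True);np.save("t5.npy",c,allow_pickle=True)
b=cv2.resize(d["frame"][200:314,270:420],(474,360),interpolation=cv2.INTER_CUBIC);a=cv2.resize(c["frame"][125:245,325:433],(324,360),interpolation=cv2.INTER_CUBIC)
cv2.imwrite("pics/park.png",np.hstack([b,a]))
E
```

```text
time_s: 17.63
position: [517.3, -301.6, 43.1]
tcp_rot: [-0.002, 1.0, -0.0, 0.001]
contact_force: [-1.0, 0.2, 0.6]
width: 0.495
grasp_force: 0.0
time_s: 18.05
position: [455.7, -301.3, 42.5]
tcp_rot: [-0.002, 1.0, 0.0, -0.0]
contact_force: [-0.4, 0.3, -0.5]
width: 0.502
grasp_force: 0.0
time_s: 18.47
position: [426.8, -302.3, 145.9]
tcp_rot: [-0.001, 1.0, -0.001, 0.001]
contact_force: [1.2, -1.0, 0.4]
width: 0.502
grasp_force: 0.0
[ 426.8 -302.3  145.9] [ 1.2 -1.   0.4]
```

View pics/park.png

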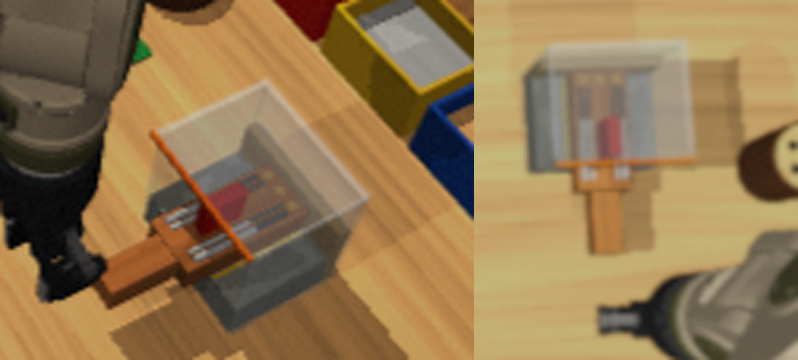

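The caddy lies flat and straight between the lines with its head against the stop, tail end at about (604,252) in the top crop. The gripper is clear, so I'm handing in.

```bash
python3 -m jog '{"xyz":[[0,0,0],[0,0,0],[0,0,0],[0,0,0],[0,0,0]],"angular":[[0,0,0],[0,0,0],[0,0,0],[0,0,0],[0,0,0]],"fingers":[0,0,0,0,0]}'
python3 -c "
from cell import ticket
print(ticket.job_done())"
```

```text
time_s: 18.98
position: [426.1, -301.2, 141.7]
tcp_rot: [-0.002, 1.0, 0.001, -0.001]
contact_force: [0.0, -0.8, -0.6]
width: 0.504
grasp_force: 0.0
the job is handed in; nothing more can be done
None
```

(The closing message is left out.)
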